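Set the overhang gauge to 9 and slide the bench pin out to its pointer

ROBOT

A 6-joint arm with a two-finger parallel gripper is mounted at the origin on a cart in front of the work surface, level with it; the furniture and walls round the work are solid. World frame = base frame: x ahead of the robot, y to its left, z up, the work surface at z = 0. Lengths are in m, angles in rad, forces in N, time in s.
With the tool pointing down it reaches from about 0.325 to 0.85 m from the base axis. Payload 15.5 kg.
Tool frame: the origin (TCP) lies midway between the tips of the shut fingers; the grasp point (between the pads) lies 19 mm behind it; x points along the fingers, y is the direction in which the jaws open and shut, and the axes are right-handed (so a half turn about x gives the same grasp; the last joint's range is limited). The gripper opens to 91 mm and grips with 3 to 60 N. Pads are 32 mm wide; open, the fingers measure 118 mm over their backs; the gripper's body (76 mm by 178 mm) begins 60 mm behind the grasp point.
Start: joints at [1.232, 0.494, 1.345, -0, 1.302, -0.096], TCP at [0.15, 0.607, 0.214] pointing down, gripper open.
Joint ranges: [-2.91, 2.91], [-0.82, 2.16], [0.22, 2.67], [-1.22, 4.37], [0.12, 2.79], [-3.08, 3.08]. Speed limits (rad/s): [1.89, 1.89, 2.57, 3.01, 3.01, 3.01].

INTERFACE

Orientations are given as a unit quaternion [w, x, y, z].
In Python, from bench import r gives the robot as it stands.
- The arm moves only by the tool play_rows, never from a script. Its argument "rows" is a list of rows, each a list of 6 numbers: the shift along the tool's x, y, z in mm, then the turn, a rotation vector about the tool's x, y, z in degrees. In form: [[x, y, z, rx, ry, rz], ...]. A call has 1 to 10 rows; each row shifts and turns the pose as measured when the row begins, along the tool's axes as they then stand; what a row does not reach is not made up. A row lasts 1/12 s, in which the tool goes at most 41.7 mm and 7.16 degrees, less where a joint would pass 70% of its speed; a pose out of reach is approached as far as the arm can. A call is refused whole if a number of a shift passes 41.7 or a number of a turn 7.16, either way. A call with a gripper value outside its range is refused whole. "hand" is the opening, from 0 (shut) to 1 (fully open), set as the call begins (left out, the last holds). The fingers move at their own pace and stop on an object; "squeeze" is the grip in N (left out, the last holds). Time passes only in rows, so rows that do not move let the fingers close. It gives the time, the measured TCP pose, the force and the opening at its end, in the units of the state.
- r.read_state(): the state, without advancing time (a new reading comes with each control period).
- r.grab_frame(name): name is "scene" or "top" or "wrist"; returns the picture (400x640x3 uint8, blue, green, red); there is no depth.
- r.camera_params(name): a dict with "camera_matrix" (3x3 intrinsics, pixels), "world_from_camera" (4x4, takes a point from camera to world coordinates). Camera axes: x right, y down, z forward; pixel columns grow to the right and rows downward; lengths in m; the calibration is good to about 2 mm. A picture is of the moment at which its call begins: read the wrist's pose just before it. camera_params takes no time and is no camera call; for the wrist camera it gives the pose at the moment of the call.
- r.sign_off(): hands the job in, once; it reports no verdict.
The state is a dict: "time": time; "q": joint angles; "qvel": joint speeds; "tau": joint torques, N m; "tool_pos": TCP position; "ee_rot": TCP orientation; "ft_force": force on the tool from outside, world axes, zero at the start; "wrist_torque": the same for the moment, N m; "finger_gap": finger opening in m.
Only numpy, scipy, OpenCV 4.12 (cv2) and the standard library are available. Lean on these libraries where they do the work, as an engineer would, in place of code of your own. Each camera call takes 0.05 s, during which the arm holds its last target. There are 200 camera calls.

TASK

Turn the knurled sleeve of the bench-pin stand to number 9, so that its pointer moves out, and take your fingers off it. Then slide the notched wooden pin board straight outward along its deck until its front end is level with the pointer, keeping it flat; it will overhang too far to stay by itself, so finish with the gripper still holding its tail end pressed down flat on the deck. Leave the other things on the tray where they are.

Things in the scene. Friction and masses are not known exactly. Their poses are not given: they have to be found in the camera images.
- pin_stand: Fixed stand. Origin on the floor below the middle of its deck's front edge; +y is the board's outward direction. Deck: level steel strip 34 mm wide, top 60 mm high, from the origin 140 mm along -y. Base plate 10 mm thick, x -28..138, y -145..0 mm. Gauge beam at x +36 mm, top 24 mm high, out to y +126. Round numbered drum 94 mm across, 33 mm high, at x +90, y -60.
- deck_edge (a point): Middle of the top front edge of the stand's deck, where the overhang begins; axes as the stand's. Room for the hand: the tray walls are low, but a wing of the bench overhangs its left side (x over 0.48 m, y over 0.17) and a vice stands at its right (x over 0.6, y under -0.15); swing in close to the robot (0.42 m from its axis), not at full reach.
- sleeve (a joint): Angle of the scale sleeve, rad: 0 at number 3, +0.349 for each higher number (9 is 2.094), up to 2.793 at 11. Grows clockwise seen from above. Detents pull it to the nearest number when let go; about 0.07 N m turns it. Starts 2 to 4 numbers below 9.
- sleeve_grip (a point): On the upright axis of the knurled steel sleeve, at the height to grip, 58 mm above the floor. The sleeve is 37 mm across, gripped from 43 to 72 mm above the floor (its flat top), over a skirt 52 mm across. A black line on skirt and top points to the number on the drum.
- pointer_edge (a point): Middle of the outer (+y) face of the upright brass pointer blade, 74 mm above the floor; axes as the stand's. Blade 6 x 3 mm, top 86 mm high, 36 mm to the side (stand +x) of the deck's middle line; the board passes 10 mm clear of it. The sleeve drives it: this face is 10 mm x number outward of the deck edge (90 mm at 9).
- pin_front (a point): Middle of the front end of the loose pin board, half-way up, in the mouth of its V notch (18 mm wide, 40 deep), level with the prong ends. Light wood, 46 mm wide (x), 140 long (y), 14 thick, 0.17 to 0.29 kg; +y outward. Lies on the deck, 6 mm wider than it on each side. Starts with 15 to 40 mm overhang; centre of mass about 74 mm behind this end.
- pin_tail (a point): Middle of the square tail end of the board, half-way up its thickness, 140 mm behind pin_front; axes as pin_front.
- bench_block: Steel block 75 x 75 x 22 mm on the tray floor, a bystander; origin under its centre.
- cutters_yellow: Pliers with yellow and black handles, 138 mm long, 12 mm high, a bystander lying fast on the tray floor.
- pliers_teal: Pliers with teal handles, 149 mm long, 12 mm high, a bystander lying fast on the tray floor.
- tweezers: Steel tweezers, 140 mm long, 10 mm high, a bystander lying fast on the tray floor.
- solder_spool: Spool of wire, 52 mm across, 28 mm high, a bystander standing on the tray floor.
- oil_bottle: Small bottle, 32 mm across, 60 mm high, a bystander standing on the tray floor.

How it is judged:
On the way, in this order (a step that is already met when the one before it is completed fails the run):
1. the sleeve is at number 9 and let go (value of joint sleeve between 2 and 2.19 rad and contact force between the fingers and sleeve below 0.1 N), for 0.3 s.
2. the front of the board is level with the pointer (y of pin_front in the frame of pointer_edge between -0.005 and 0.005 m), for 0.2 s.
At the end, for the whole second after the job is handed in: Sleeve at 9 (0.09 rad); board's front within 5 mm of level with the pointer's outer face; both ends within 12 mm sideways of the deck's middle; board level within 0.06 rad, tail under 3.5 mm off the deck; fingers press it with over 1 N, and it presses the deck with over 0.5 N (all of step 2 and value of joint sleeve between 2 and 2.19 rad and x of pin_front in the frame of deck_edge between -0.012 and 0.012 m and x of pin_tail in the frame of deck_edge between -0.012 and 0.012 m and angle between pin_tail's own z axis and vertical below 0.06 rad and z of pin_tail in the frame of deck_edge below 0.0105 m and z of pin_front in the frame of deck_edge above 0.001 m and contact force between the fingers and pin_board above 1 N and contact force between pin_board and pin_stand above 0.5 N); the arm keeps its last pose, push and grip.
It fails at once if the board tips or falls off the deck (angle between pin_tail's own z axis and vertical above 0.3 rad or height (world z) of pin_tail below 0.04 m).
It fails at once if the steel block, the spool or the bottle is pushed more than 20 mm (distance of any of bench_block, solder_spool, oil_bottle from where it was at the start of the episode above 0.02 m).
It also fails if it takes over 48 s, if anything falls off the work surface, if the arm or the gripper's body presses on something with over 40 N, if the wrist force passes 120 N, or if a joint passes its speed limit or range.

## Working session

There is one attempt and no reset: what is moved stays moved. The work goes in short steps, Python scripts to look and compute and a tool call to move; the robot and the scene stay as the last step left them, time stands still between calls to the robot, and variables do not carry over. Pictures are saved under pics/ and viewed, about 8 in all and at most 12, crops included, and the job is handed in when it is done.

Besides the shell and the picture viewer there is one more tool, called by a JSON object that holds its "op" and its "data". play_rows: Moves the arm, as the interface text tells. Its arguments: {"type":"object","properties":{"rows":{"type":"array","items":{"type":"array","items":{"type":"number"}}},"hand":{"type":"number"},"squeeze":{"type":"number"}},"required":["rows"]}

```bash
mkdir -p pics; ls; python3 - <<'E'
from bench import r
import cv2,numpy as np
s=r.read_state();print(s)
for n in("scene","top"):
    cv2.imwrite(f"pics/{n}0.png",r.grab_frame(n)); p=r.camera_params(n);print(n,p)
E
```

```text
pics
{'time': 0.0, 'q': array([ 1.23251074e+00,  4.94181126e-01,  1.34616046e+00, -1.48859055e-05,
        1.30249917e+00, -9.54855729e-02]), 'qvel': array([ 0.00023822,  0.00096541, -0.00117462, -0.00059722,  0.00170279,
       -0.00082541]), 'tau': array([-6.74648647e-03, -8.78796244e+01, -3.81859696e+01,  7.01386761e-02,
        5.31079550e-02, -2.72481102e-04]), 'tool_pos': array([0.1501239 , 0.60629271, 0.21332961]), 'ee_rot': array([ 0.70181255,  0.08519864,  0.70199256, -0.08606269]), 'ft_force': array([ 0.39238607,  0.60965278, -0.20088237]), 'wrist_torque': array([ 0.02365985, -0.03946381,  0.05277883]), 'finger_gap': 0.09104302383862699}
scene {'camera_matrix': array([[455.86455492,   0.        , 320.3246583 ],
       [  0.        , 455.86455492, 193.6282827 ],
       [  0.        ,   0.        ,   1.        ]]), 'world_from_camera': array([[ 0.60507735, -0.54852072,  0.57706708, -0.01544379],
       [-0.7961271 , -0.40962046,  0.44541297, -0.37039023],
       [-0.00793976, -0.72892805, -0.68454428,  0.73435986],
       [ 0.        ,  0.        ,  0.        ,  1.        ]])}
top {'camera_matrix': array([[389.13570081,   0.        , 321.19183613],
       [  0.        , 389.13570081, 203.11105197],
       [  0.        ,   0.        ,   1.        ]]), 'world_from_camera': array([[-0.0099634 , -0.98288216,  0.18396572,  0.37971844],
       [-0.99994761,  0.00936171, -0.0041389 ,  0.03388299],
       [ 0.00234582, -0.18399732, -0.98292395,  0.90915059],
       [ 0.        ,  0.        ,  0.        ,  1.        ]])}
```

View pics/top0.png

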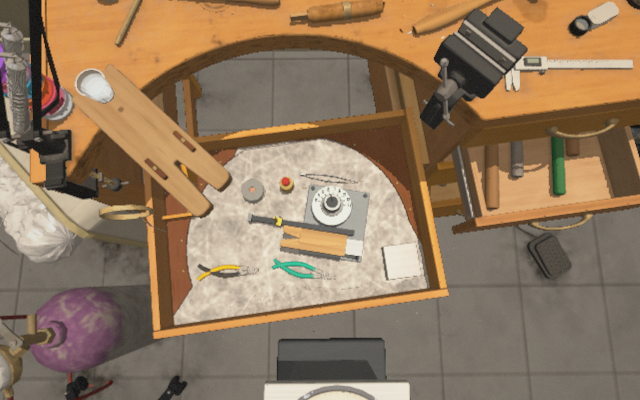

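View pics/scene0.png

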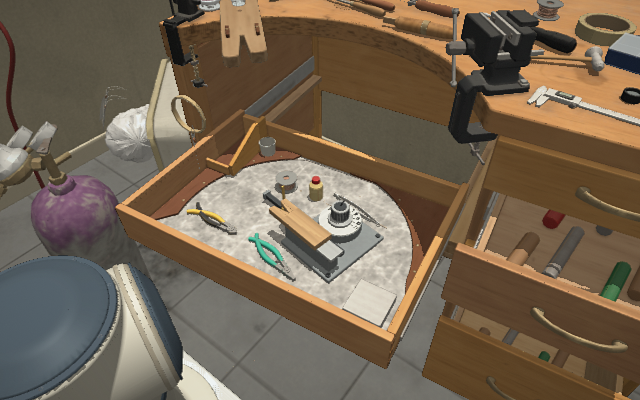

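Top view: the board at (283–345, 225–260) points left (world +y), and the drum is at (333,205). I'll zoom in and measure.

```bash
cat > h.py <<'E'
import cv2,numpy as np
from bench import r
def ray(p,u,v):
    T=p["world_from_camera"];d=T[:3,:3]@np.linalg.solve(p["camera_matrix"],[u,v,1.]);return T[:3,3],d
def onz(p,u,v,z):
    o,d=ray(p,u,v);return o+d*(z-o[2])/d[2]
def proj(p,X):
    T=p["world_from_camera"];c=T[:3,:3].T@(np.asarray(X)-T[:3,3]);q=p["camera_matrix"]@c;return q[:2]/q[2]
E
python3 - <<'E'
import cv2,numpy as np
a=cv2.imread("pics/top0.png")[175:280,240:380];b=cv2.imread("pics/scene0.png")[165:285,240:400]
a=cv2.resize(a,None,fx=5.5,fy=5.5,interpolation=cv2.INTER_CUBIC);b=cv2.resize(b,None,fx=5,fy=5,interpolation=cv2.INTER_CUBIC)
cv2.imwrite("pics/t1.png",a);cv2.imwrite("pics/s1.png",b)
E
```

```text
(no output)
```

View pics/t1.png

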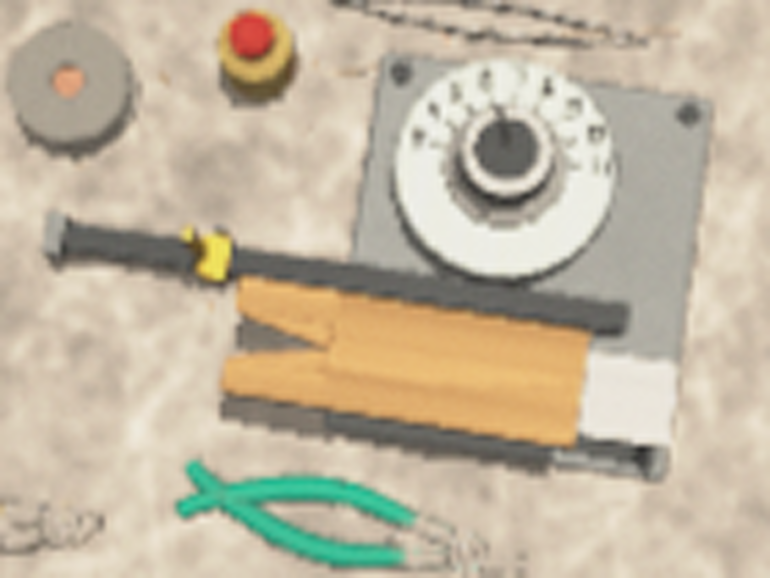

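Crop (scale 5.5, offset 240,175): board top corners are at about (238,280), (222,393), (577,443) and (590,333). The sleeve top is at (505,148), the drum at (504,168) and the yellow pointer at (213,255). The sleeve line points near 6.

```bash
cat > m.py <<'E'
from h import *
p=r.camera_params("top")
W=lambda x,y,z:onz(p,240+x/5.5,175+y/5.5,z)
print("sleeve",W(505,148,.072),"drum",W(504,168,.033))
for n,c in dict(FL=(238,280),FR=(222,393),TR=(577,443),TL=(590,333)).items():print(n,W(*c,.074))
print("deck back",W(678,360,.06),W(667,443,.06))
print("ptr",W(213,240,.086),W(50,240,.024),"plate",W(385,57,.01),W(712,100,.01))
F=(W(238,280,.074)+W(222,393,.074))/2;T=(W(577,443,.074)+W(590,333,.074))/2
d=F-T;print(np.linalg.norm(d),"dir",np.degrees(np.arctan2(d[1],d[0])))
print(r.read_state()['time'])
E
python3 m.py
```

```text
sleeve [0.53885732 0.00705955 0.072     ] drum [0.53780601 0.00635292 0.033     ]
FL [0.48672678 0.11273943 0.074     ]
FR [0.44257017 0.11860635 0.074     ]
TR [ 0.421924 -0.019018  0.074   ]
TL [ 0.46454265 -0.02500471  0.074     ]
deck back [ 0.4548995  -0.06065952  0.06      ] [ 0.42228258 -0.0553511   0.06      ]
ptr [0.50091476 0.12143529 0.086     ] [0.51069777 0.19605467 0.024     ] plate [0.59106302 0.05620342 0.01      ] [ 0.57078565 -0.08416942  0.01      ]
0.1393397319212565 dir 81.15916101491553
0.1
```

```bash
cat >> h.py <<'E'
from scipy.spatial.transform import Rotation as R
def rot(q): return R.from_quat([q[1],q[2],q[3],q[0]])
def plan(X,yaw):
    "shift (tool axes, mm), then rotvec deg to have tool down, tool y at world yaw deg (mod 180)"
    s=r.read_state();A=rot(s['ee_rot'])
    best=None
    for k in(0,180):
        y=np.radians(yaw+k);x_=[0,0,-1.];y_=[np.cos(y),np.sin(y),0];B=R.from_matrix(np.c_[x_,y_,np.cross(x_,y_)])
        v=np.degrees((A.inv()*B).as_rotvec())
        if best is None or np.linalg.norm(v)<np.linalg.norm(best):best=v
    sh=A.inv().apply(np.asarray(X)-s['tool_pos'])*1000
    print("t",round(s['time'],2),"pos",s['tool_pos'].round(4),"q",s['q'].round(2),"f",s['ft_force'].round(1),"gap",s['finger_gap'].round(4))
    print("yaxis",A.as_matrix()[:,1].round(3),"shift",sh.round(1),"turn",best.round(1))
E
python3 - <<'E'
from h import *
for X in([.14,.396,.2],[.3,.29,.2],[.41,.09,.2],[.538,.007,.2]):plan(X,-20)
T=rot(r.read_state()['ee_rot']).as_matrix();print(T)
p=r.camera_params("wrist");W=p["world_from_camera"];print(T.T@(W[:3,3]-r.read_state()['tool_pos']),T.T@W[:3,:3])
E
```

```text
Traceback (most recent call last):
  File "h.py", line 20, in plan
    print("t",round(s['time'],2),"pos",s['tool_pos'].round(4),"q",s['q'].round(2),"f",s['ft_force'].round(1),"gap",s['finger_gap'].round(4))
                                                                                                                   ^^^^^^^^^^^^^^^^^^^^^
AttributeError: 'float' object has no attribute 'round'
```

```bash
sed -i "s/s\['finger_gap'\].round(4)/round(s['finger_gap'],4)/" h.py; python3 - <<'E'
from h import *
for X in([.14,.396,.2],[.3,.29,.2],[.41,.09,.2],[.538,.007,.2]):plan(X,-20)
T=rot(r.read_state()['ee_rot']).as_matrix();print(T)
p=r.camera_params("wrist");W=p["world_from_camera"];print(T.T@(W[:3,3]-r.read_state()['tool_pos']),T.T@W[:3,:3])
E
```

```text
t 0.1 pos [0.1501 0.6064 0.2134] q [ 1.23  0.49  1.35  0.    1.3  -0.1 ] f [ 0.2  1.  -0.2] gap 0.091
yaxis [ 0.24   0.971 -0.001] shift [  13.6 -206.6   40.7] turn [-83.9  -0.    0. ]
t 0.1 pos [0.1501 0.6064 0.2134] q [ 1.23  0.49  1.35  0.    1.3  -0.1 ] f [ 0.2  1.  -0.2] gap 0.091
yaxis [ 0.24   0.971 -0.001] shift [  13.7 -271.1  221.5] turn [-83.9  -0.    0. ]
t 0.1 pos [0.1501 0.6064 0.2134] q [ 1.23  0.49  1.35  0.    1.3  -0.1 ] f [ 0.2  1.  -0.2] gap 0.091
yaxis [ 0.24   0.971 -0.001] shift [  13.8 -438.8  376.4] turn [-83.9  -0.    0. ]
t 0.1 pos [0.1501 0.6064 0.2134] q [ 1.23  0.49  1.35  0.    1.3  -0.1 ] f [ 0.2  1.  -0.2] gap 0.091
yaxis [ 0.24   0.971 -0.001] shift [  13.9 -488.6  520.6] turn [-83.9  -0.    0. ]
[[-3.43809773e-04  2.40374069e-01  9.70680271e-01]
 [-9.52416911e-04  9.70679810e-01 -2.40374292e-01]
 [-9.99999487e-01 -1.00713534e-03 -1.04792877e-04]]
[-0.16941732 -0.00019749 -0.06959596] [[-4.57251098e-04 -2.45027656e-01  9.69515982e-01]
 [ 9.99999886e-01 -2.46007483e-04  4.09454219e-04]
 [ 1.38180579e-04  9.69516058e-01  2.45027740e-01]]
```

{"op": "play_rows", "data": {"rows": [[0, -34, 7, 0, 0, 0], [0, -34, 7, 0, 0, 0], [0, -34, 7, 0, 0, 0], [0, -34, 7, 0, 0, 0], [0, -34, 7, 0, 0, 0], [0, -34, 7, 0, 0, 0], [0, -14, 25, 0, 0, 0], [0, -14, 30, 0, 0, 0], [0, -14, 30, 0, 0, 0], [0, -14, 30, 0, 0, 0]], "hand": 1}}

```text
time: 0.93
tool_pos: [0.2358, 0.3046, 0.2097]
ee_rot: [0.701, 0.081, 0.703, -0.084]
ft_force: [0.6, 0.6, 0.2]
finger_gap: 0.0914
```

{"op": "play_rows", "data": {"rows": [[0, -25, 30, 0, 0, 0], [0, -25, 30, 0, 0, 0], [0, -25, 30, 0, 0, 0], [0, -25, 32, 0, 0, 0], [0, -25, 32, 0, 0, 0], [0, -25, 32, 0, 0, 0], [0, -25, 32, 0, 0, 0], [0, -22, 34, 0, 0, 0], [0, -20, 34, 0, 0, 0], [0, 0, 0, 0, 0, 0]]}}

```text
time: 1.77
tool_pos: [0.4727, 0.0104, 0.2102]
ee_rot: [0.702, 0.082, 0.702, -0.085]
ft_force: [-1.9, 0.7, -0.0]
finger_gap: 0.0912
```

```bash
python3 - <<'E'
from h import *
plan([.538,.007,.1],51)
import pickle
p=r.camera_params("wrist");im=r.grab_frame("wrist");pickle.dump((p,im),open("w1.pkl","wb"));cv2.imwrite("pics/w1.png",im)
print(proj(p,[.538,.007,.072]),proj(p,[.4585,.08,.06]))
E
```

```text
t 1.77 pos [0.4727 0.0104 0.2102] q [-0.1   0.29  1.71 -0.    1.14 -1.43] f [-1.9  0.7 -0. ] gap 0.0912
yaxis [ 0.234  0.972 -0.004] shift [110.2  12.5  64.2] turn [25.4  0.1  0.2]
[332.91387662 239.08493798] [380.86661298 155.11328087]
```

View pics/w1.png

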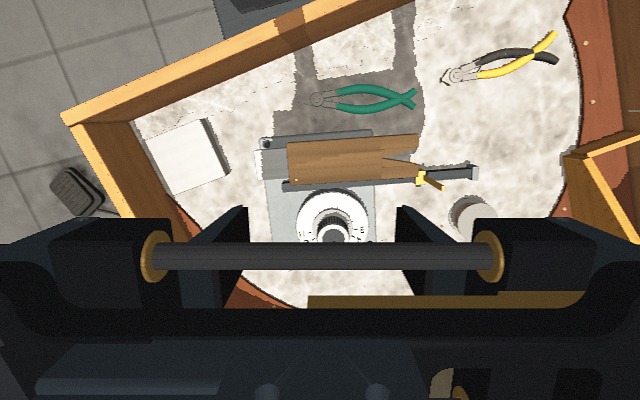

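The wrist view shows the sleeve at (333,237), as predicted (333,239), and the pointer near (432,182). I'll zoom on the pointer and dial to read the start number.

```bash
python3 - <<'E'
import cv2,numpy as np
z=lambda f,x,y,w,h,k:cv2.resize(cv2.imread(f)[y:y+h,x:x+w],None,fx=k,fy=k,interpolation=cv2.INTER_CUBIC)
a=z("pics/top0.png",308,180,50,50,8);b=z("pics/scene0.png",315,190,50,50,8);c=z("pics/w1.png",400,160,100,50,4);d=z("pics/top0.png",245,205,50,25,8)
cv2.imwrite("pics/z1.png",np.vstack([np.hstack([a,b]),np.hstack([c,d])]))
E
```

```text
(no output)
```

View pics/z1.png

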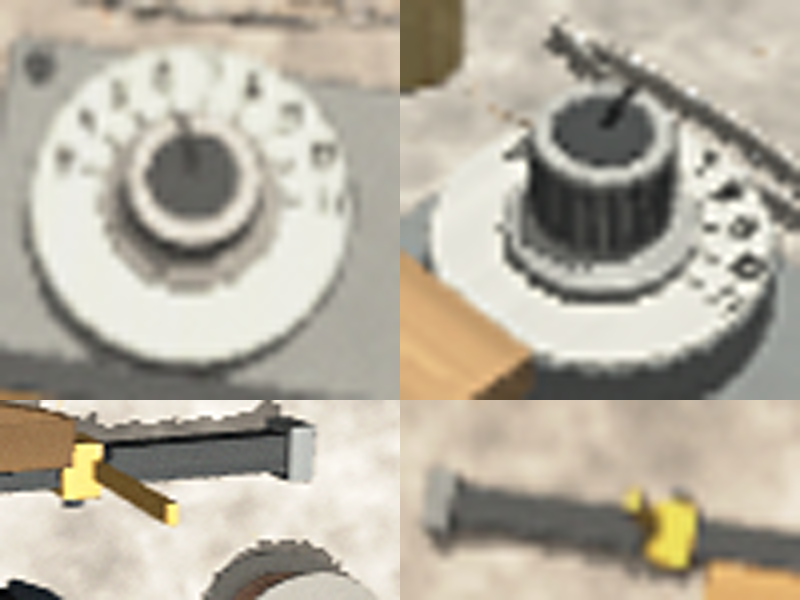

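```bash
python3 - <<'E'
from h import *
import pickle
p,im=pickle.load(open("w1.pkl","rb"));t=r.camera_params("top")
O=np.array([.4585,.08,0]);a=np.radians(-8.8);e=np.array([np.cos(a),np.sin(a),0]);u=np.array([-np.sin(a),np.cos(a),0])
for P in(onz(t,274.1,217.1,.086),onz(p,443,188.3,.086)):print(P,(P-O)@e,(P-O)@u)
plan([.538,.007,.046],51)
E
```

```text
[0.50432595 0.13135468 0.086     ] 0.03742996180775801 0.057760876883998134
[0.50321958 0.13208332 0.086     ] 0.03622515153495024 0.05831167298378616
t 1.82 pos [0.4702 0.0121 0.2098] q [-0.1   0.28  1.72 -0.    1.14 -1.43] f [-0.4 -0.8 -0.7] gap 0.0913
yaxis [ 0.235  0.972 -0.004] shift [163.7  11.5  67.4] turn [25.4 -0.   0.2]
```

{"op": "play_rows", "data": {"rows": [[0, 4, 23, 0, 0, 0], [0, 4, 23, 0, 0, 0], [0, 4, 22, 0, 0, 0], [20, 0, 0, 6.4, 0, 0], [20, 0, 0, 6.4, 0, 0], [20, 0, 0, 6.4, 0, 0], [20, 0, 0, 6.4, 0, 0], [0, 0, 0, 0, 0, 0], [0, 0, 0, 0, 0, 0]], "hand": 0.8}}

```text
time: 2.57
tool_pos: [0.5359, 0.0127, 0.1258]
ee_rot: [0.662, 0.241, 0.667, -0.243]
ft_force: [-0.4, -0.6, 0.3]
finger_gap: 0.0728
```

```bash
python3 -c "
from h import *
plan([.538,.007,.048],51)"
```

```text
t 2.57 pos [0.5359 0.0127 0.1258] q [-0.09  0.48  1.66 -0.    1.01 -0.96] f [-0.4 -0.6  0.3] gap 0.0728
yaxis [ 0.643  0.766 -0.006] shift [77.8 -2.5  5.7] turn [-1.  -0.3  0.4]
```

{"op": "play_rows", "data": {"rows": [[15, -1, 2, 0, 0, 0], [20, -1, 2, 0, 0, 0], [20, -0.5, 1.5, 0, 0, 0], [12, 0, 0, 0, 0, 0], [8, 0, 0, 0, 0, 0], [0, 0, 0, 0, 0, 0]]}}

```text
time: 3.07
tool_pos: [0.5399, 0.0094, 0.0555]
ee_rot: [0.667, 0.232, 0.668, -0.234]
ft_force: [-0.6, -0.0, -0.1]
finger_gap: 0.0729
```

```bash
python3 -c "
from h import *
plan([.538,.007,.048],51)
cv2.imwrite('pics/w2.png',r.grab_frame('wrist'))"
```

```text
t 3.07 pos [0.5399 0.0094 0.0555] q [-0.09  0.59  1.72 -0.    0.84 -0.99] f [-0.6 -0.  -0.1] gap 0.0729
yaxis [ 0.622  0.783 -0.002] shift [ 7.5 -3.1  0. ] turn [0.5 0.  0.1]
```

View pics/w2.png

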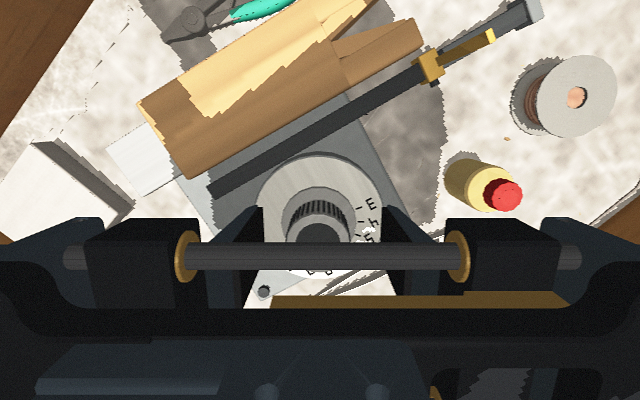

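The sleeve sits between the fingers, centred near column 319 (finger midpoint 322). I'll go down and close.

{"op": "play_rows", "data": {"rows": [[5, -1.5, 0, 0, 0, 0], [3, 0, 0, 0, 0, 0], [0, 0, 0, 0, 0, 0]]}}

```text
time: 3.37
tool_pos: [0.5407, 0.0084, 0.0504]
ee_rot: [0.669, 0.232, 0.667, -0.232]
ft_force: [-1.0, 0.3, -0.8]
finger_gap: 0.0733
```

{"op": "play_rows", "data": {"rows": [[0, 0, 0, 0, 0, 0], [0, 0, 0, 0, 0, 0], [0, 0, 0, 0, 0, 0], [0, 0, 0, 0, 0, 0], [0, 0, 0, 0, 0, 0], [0, 0, 0, 0, 0, 0], [0, 0, 0, 0, 0, 0]], "hand": 0, "squeeze": 30}}

```text
time: 3.95
tool_pos: [0.5392, 0.0067, 0.0517]
ee_rot: [0.669, 0.23, 0.667, -0.233]
ft_force: [6.7, 7.0, -1.7]
finger_gap: 0.0359
```

```bash
python3 -c "
from h import *
plan([.538,.007,.048],-9)"
```

```text
t 3.95 pos [0.5392 0.0067 0.0517] q [-0.1   0.59  1.72 -0.01  0.82 -1.  ] f [ 6.7  7.  -1.7] gap 0.0359
yaxis [ 0.618  0.786 -0.003] shift [ 3.7 -0.5 -1.1] turn [60.8  0.3  0. ]
```

{"op": "play_rows", "data": {"rows": [[0, -1, 0, 0, 0, 0], [0, 0, 0, 6, 0, 0], [0, 0, 0, 6, 0, 0], [0, 0, 0, 6, 0, 0], [0, 0, 0, 6, 0, 0], [0, 0, 0, 6, 0, 0], [0, 0, 0, 6, 0, 0], [0, 0, 0, 6, 0, 0], [0, 0, 0, 6, 0, 0], [0, 0, 0, 0, 0, 0]]}}

```text
time: 4.78
tool_pos: [0.5394, 0.0068, 0.0517]
ee_rot: [0.508, 0.493, 0.505, -0.494]
ft_force: [0.8, -0.6, 0.8]
finger_gap: 0.0355
```

```bash
python3 -c "
from h import *
plan([.538,.007,.048],-8.2)
print(r.read_state()['wrist_torque'])"
```

```text
t 4.78 pos [0.5394 0.0068 0.0517] q [-0.1   0.59  1.72 -0.    0.82 -0.12] f [ 0.8 -0.6  0.8] gap 0.0355
yaxis [1.    0.027 0.002] shift [ 3.7 -1.4 -0.2] turn [ 9.7  0.2 -0.1]
[-0.23504863  0.41701027 -0.08394416]
```

{"op": "play_rows", "data": {"rows": [[0, 0, 0, 5, 0, 0], [0, 0, 0, 5, 0, 0], [0, 0, 0, 0, 0, 0], [0, 0, 0, 0, 0, 0]]}}

```text
time: 5.12
tool_pos: [0.5394, 0.0068, 0.0517]
ee_rot: [-0.465, -0.533, -0.463, 0.534]
ft_force: [0.6, -1.5, 0.3]
finger_gap: 0.0356
```

```bash
python3 - <<'E'
from h import *
plan([.538,.007,.048],-8.2)
a=r.grab_frame("top")[175:280,240:380];cv2.imwrite("pics/t2.png",cv2.resize(a,None,fx=5.5,fy=5.5,interpolation=cv2.INTER_CUBIC))
p=r.camera_params("top");O=np.array([.4585,.08,0]);a=np.radians(-8.8);e=np.array([np.cos(a),np.sin(a),0]);u=np.array([-np.sin(a),np.cos(a),0])
print((proj(p,O+.037*e+.0885*u+[0,0,.086])-[240,175])*5.5)
E
```

```text
t 5.12 pos [0.5394 0.0068 0.0517] q [-0.1   0.59  1.72 -0.    0.82  0.05] f [ 0.6 -1.5  0.3] gap 0.0356
yaxis [ 0.99  -0.139  0.002] shift [ 3.7 -1.4  0. ] turn [ 0.2  0.2 -0.1]
[109.36405385 221.40960385]
```

View pics/t2.png

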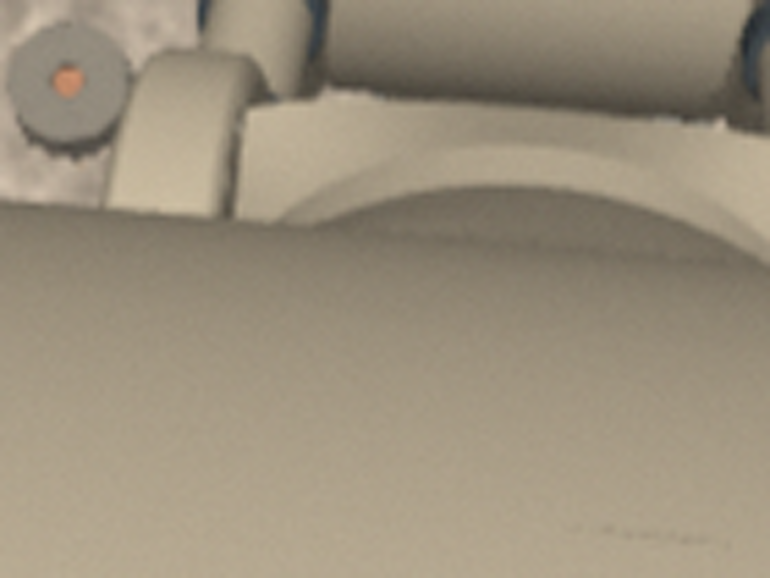

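The arm blocks the top view. I'll release, lift, and check with the wrist camera.

{"op": "play_rows", "data": {"rows": [[0, 0, 0, 0, 0, 0], [0, 0, 0, 0, 0, 0], [0, 0, 0, 0, 0, 0], [0, 0, 0, 0, 0, 0], [0, 0, 0, 0, 0, 0], [0, 0, 0, 0, 0, 0], [-15, 0, 0, 0, 0, 0], [-25, 0, 0, 0, 0, 0], [-20, 0, 0, 0, 0, 0], [0, 0, 0, 0, 0, 0]], "hand": 0.75}}

```text
time: 6.0
tool_pos: [0.5383, 0.0074, 0.1126]
ee_rot: [-0.468, -0.53, -0.467, 0.532]
ft_force: [1.2, -0.1, 0.2]
finger_gap: 0.0681
```

```bash
python3 - <<'E'
from h import *
import pickle
plan([.538,.007,.048],-8.8)
p=r.camera_params("wrist");im=r.grab_frame("wrist");pickle.dump((p,im),open("w3.pkl","wb"));cv2.imwrite("pics/w3.png",im)
O=np.array([.4585,.08,0]);a=np.radians(-8.8);e=np.array([np.cos(a),np.sin(a),0]);u=np.array([-np.sin(a),np.cos(a),0])
for n in(8,9,10):print(n,proj(p,O+.036*e+(.01*n-.0015)*u+[0,0,.086]))
E
```

```text
t 6.0 pos [0.5383 0.0074 0.1126] q [-0.1   0.5   1.67 -0.    0.97  0.03] f [ 1.2 -0.1  0.2] gap 0.0681
yaxis [ 0.992 -0.127 -0.001] shift [64.6 -0.2  0.2] turn [1.5 0.2 0. ]
8 [238.57108825  -4.37612363]
9 [237.80003201 -23.75301001]
10 [237.00616591 -43.70311521]
```

View pics/w3.png

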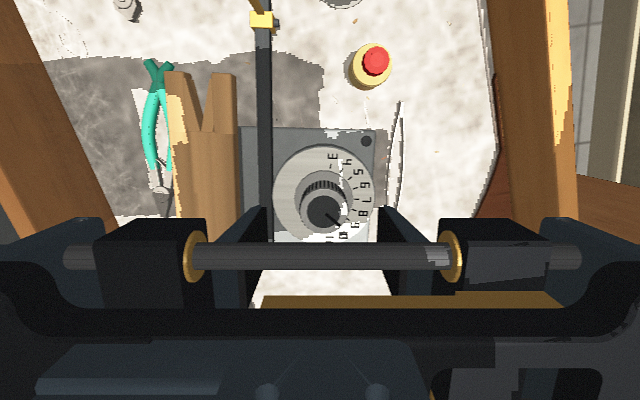

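The sleeve line points at 9 and the fingers are clear. Next I'll move above the board's tail.

{"op": "play_rows", "data": {"rows": [[-3, -23, 7, 1.5, 0, 0], [0, -23, 7, 0, 0, 0], [0, -22, 7, 0, 0, 0], [0, -22, 7, 0, 0, 0], [0, 0, 0, 0, 0, 0]]}}

```text
time: 6.47
tool_pos: [0.4406, -0.007, 0.1115]
ee_rot: [-0.46, -0.535, -0.46, 0.538]
ft_force: [0.1, 0.2, -0.0]
finger_gap: 0.0686
```

```bash
python3 - <<'E'
from h import *
import pickle
plan([.445,-.007,.05],-8.8)
p=r.camera_params("wrist");im=r.grab_frame("wrist");pickle.dump((p,im),open("w4.pkl","wb"));cv2.imwrite("pics/w4.png",im)
O=np.array([.4585,.08,0]);a=np.radians(-8.8);e=np.array([np.cos(a),np.sin(a),0]);u=np.array([-np.sin(a),np.cos(a),0])
for n in(8,9,10):print(n,proj(p,O+.036*e+(.01*n-.0015)*u+[0,0,.086]))
for x in(-.023,.023):print(proj(p,O+x*e+.036*u+[0,0,.074]),proj(p,O+x*e+[0,0,.074]))
E
```

```text
t 6.47 pos [ 0.4406 -0.007   0.1115] q [-0.15  0.39  1.9  -0.    0.85  0.01] f [ 0.1  0.2 -0. ] gap 0.0686
yaxis [ 0.988 -0.153 -0.003] shift [61.5  4.6 -0.9] turn [0.  0.2 0.2]
8 [394.80487771 -61.11745506]
9 [395.9246745  -82.34167519]
10 [ 397.07928267 -104.22569766]
[294.48574628  28.38036465] [295.72387249  87.52078264]
[365.97109447  28.31747178] [363.94843853  87.50983617]
```

View pics/w4.png

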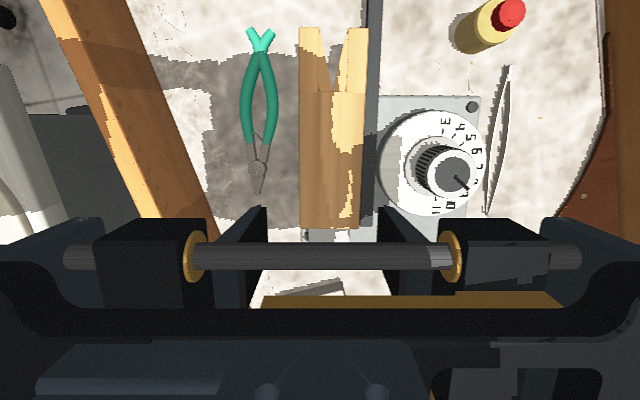

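The line points at 9. The board front is at row 28 (columns 299–368) and its tail at row 228 (columns 300–358).

```bash
python3 - <<'E'
from h import *
import pickle
p,im=pickle.load(open("w4.pkl","rb"))
O=np.array([.4585,.08,0]);a=np.radians(-8.8);e=np.array([np.cos(a),np.sin(a),0]);u=np.array([-np.sin(a),np.cos(a),0])
for n,c in dict(FL=(299,28),FR=(368,28),TL=(300,228),TR=(358,228)).items():
    P=onz(p,*c,.074);print(n,P.round(4),((P-O)@e).round(4),((P-O)@u).round(4))
P=onz(p,380,150,.033);q,_=pickle.load(open("w1.pkl","rb"))
# pre-turn check of pointer, two-view
E
```

```text
FL [0.4442 0.1189 0.074 ] -0.0201 0.0362
FR [0.488 0.112 0.074] 0.0243 0.0362
TL [ 0.4213 -0.0165  0.074 ] -0.022 -0.1011
TR [ 0.4649 -0.0232  0.074 ] 0.0221 -0.101
```

{"op": "play_rows", "data": {"rows": [[0, 4.5, -2, 0, 0, 0], [15, 0, 0, 0, 0, 0], [20, 0, 0, 0, 0, 0], [20, 0, 0, 0, 0, 0], [6, 0, 0, 0, 0, 0], [0, 0, 0, 0, 0, 0]]}}

```text
time: 7.02
tool_pos: [0.4558, -0.0057, 0.0476]
ee_rot: [0.462, 0.537, 0.458, -0.536]
ft_force: [-0.8, -0.0, -0.3]
finger_gap: 0.0683
```

```bash
python3 -c "
from h import *
plan([.4455,-.005,.05],-8.8)"
```

```text
t 7.02 pos [ 0.4558 -0.0057  0.0476] q [-0.14  0.53  1.93 -0.    0.68  0.01] f [-0.8 -0.  -0.3] gap 0.0683
yaxis [ 0.988 -0.153  0.005] shift [ -2.4 -10.3   0.9] turn [ 0.   0.1 -0.3]
```

{"op": "play_rows", "data": {"rows": [[-1, -10, 0, 0, 0, 0], [0, 0, 0, 0, 0, 0], [0, 0, 0, 0, 0, 0]]}}

```text
time: 7.27
tool_pos: [0.4466, -0.0038, 0.0493]
ee_rot: [0.462, 0.538, 0.458, -0.536]
ft_force: [-0.3, 0.4, -0.1]
finger_gap: 0.0686
```

```bash
python3 -c "
from h import *
plan([.4455,-.005,.05],-8.8)"
```

```text
t 7.27 pos [ 0.4466 -0.0038  0.0493] q [-0.14  0.51  1.96 -0.    0.67  0.01] f [-0.3  0.4 -0.1] gap 0.0686
yaxis [ 0.988 -0.152  0.006] shift [-0.7 -0.9  1.3] turn [ 0.   0.1 -0.3]
```

{"op": "play_rows", "data": {"rows": [[0, -0.8, 0, 0, 0, 0], [0, 0, 0, 0, 0, 0], [0, 0, 0, 0, 0, 0], [0, 0, 0, 0, 0, 0], [0, 0, 0, 0, 0, 0], [0, 0, 0, 0, 0, 0]], "hand": 0.2, "squeeze": 30}}

```text
time: 7.77
tool_pos: [0.4469, -0.0038, 0.0517]
ee_rot: [0.464, 0.538, 0.457, -0.535]
ft_force: [-0.1, 0.0, -3.5]
finger_gap: 0.0457
```

```bash
python3 - <<'E'
from h import *
plan([.4455,-.005,.05],-8.8)
im=r.grab_frame("wrist");p=r.camera_params("wrist")
import pickle;pickle.dump((p,im),open("w5.pkl","wb"));cv2.imwrite("pics/w5.png",im)
O=np.array([.4585,.08,0]);a=np.radians(-8.8);e=np.array([np.cos(a),np.sin(a),0]);u=np.array([-np.sin(a),np.cos(a),0])
for v in(.036,.09):print(proj(p,O+v*u+[0,0,.074]))
E
```

```text
t 7.77 pos [ 0.4469 -0.0038  0.0517] q [-0.14  0.51  1.96 -0.    0.67  0.02] f [-0.1  0.  -3.5] gap 0.0457
yaxis [ 0.988 -0.152  0.01 ] shift [ 1.7 -1.3  1.4] turn [ 0.   0.1 -0.6]
[321.1306638  -1.1368058]
[ 321.13488778 -153.61667938]
```

{"op": "play_rows", "data": {"rows": [[2, 0, 0, 0, 0, 0], [1, 0, 0, 0, 0, 0], [0, 0, 0, 0, 0, 0]]}}

```text
time: 8.07
tool_pos: [0.4473, -0.0039, 0.0502]
ee_rot: [0.464, 0.539, 0.457, -0.535]
ft_force: [-0.4, 0.3, -2.1]
finger_gap: 0.0456
```

```bash
python3 -c "
from h import *
plan([.4455,-.005,.05],-8.8)
A=rot(r.read_state()['ee_rot']).as_matrix();print(A)"
```

```text
t 8.07 pos [ 0.4473 -0.0039  0.0502] q [-0.14  0.51  1.96 -0.    0.66  0.02] f [-0.4  0.3 -2.1] gap 0.0456
yaxis [ 0.988 -0.153  0.012] shift [ 0.2 -1.6  1.4] turn [ 0.   0.1 -0.7]
[[ 0.0111168   0.98818509 -0.15286151]
 [-0.00366726 -0.15282964 -0.98824574]
 [-0.99993148  0.01154671  0.00192495]]
```

{"op": "play_rows", "data": {"rows": [[1, 0, 0, 0, 0, -0.6], [1, 0, 0, 0, 0, 0], [1, 0, 0, 0, 0, 0], [0, 0, 0, 0, 0, 0]]}}

```text
time: 8.4
tool_pos: [0.4471, -0.0039, 0.0496]
ee_rot: [-0.461, -0.537, -0.459, 0.537]
ft_force: [0.3, -0.0, -2.8]
finger_gap: 0.0457
```

{"op": "play_rows", "data": {"rows": [[2, 0, 0, 0, 0, 0], [2, 0, 0, 0, 0, 0], [2, 0, 0, 0, 0, 0]]}}

```text
time: 8.65
tool_pos: [0.4472, -0.0039, 0.046]
ee_rot: [0.461, 0.537, 0.459, -0.537]
ft_force: [-9.4, 1.2, 43.3]
finger_gap: 0.0454
```

```bash
python3 -c "
from h import *
plan([.4455,-.005,.05],-8.8)
print(r.read_state()['wrist_torque'])"
```

```text
t 8.65 pos [ 0.4472 -0.0039  0.046 ] q [-0.14  0.52  1.95 -0.    0.66  0.02] f [-9.4  1.2 43.3] gap 0.0454
yaxis [ 0.988 -0.154  0.002] shift [-4.  -1.5  1.3] turn [-0.   0.1 -0.1]
[ 0.05781797  1.61159289 -0.13964029]
```

{"op": "play_rows", "data": {"rows": [[-0.7, 0, 0, 0, 0, 0], [0, 0, 0, 0, 0, 0], [0, 0, 0, 0, 0, 0]]}}

```text
time: 8.9
tool_pos: [0.4473, -0.004, 0.0466]
ee_rot: [-0.461, -0.537, -0.459, 0.537]
ft_force: [-0.3, -0.3, -2.5]
finger_gap: 0.0461
```

{"op": "play_rows", "data": {"rows": [[0.5, 0, -5, 0, 0, 0], [0.5, 0, -8, 0, 0, 0], [0.5, 0, -8, 0, 0, 0], [0.5, 0, -8, 0, 0, 0], [0.5, 0, -8, 0, 0, 0], [0.5, 0, -5, 0, 0, 0], [0.5, 0, 0, 0, 0, 0]]}}

```text
time: 9.48
tool_pos: [0.4571, 0.0358, 0.0458]
ee_rot: [-0.465, -0.536, -0.456, 0.537]
ft_force: [-6.4, -1.6, 26.6]
finger_gap: 0.0456
```

```bash
python3 - <<'E'
from h import *
plan([.4473+.0082,-.004+.0532,.0466],-8.8)
im=r.grab_frame("wrist");p=r.camera_params("wrist")
cv2.imwrite("pics/w6.png",im)
T=r.grab_frame("top");cv2.imwrite("pics/t6.png",cv2.resize(T[195:255,230:330],None,fx=4,fy=4,interpolation=cv2.INTER_CUBIC))
cv2.imwrite("pics/s6.png",r.grab_frame("scene"))
a=cv2.imread("pics/t6.png");b=cv2.resize(cv2.imread("pics/s6.png")[170:270,230:360],None,fx=3,fy=3,interpolation=cv2.INTER_CUBIC);w=cv2.resize(im,(400,250))
M=np.zeros((550,800,3),np.uint8);M[:240,:400]=a;M[:300,400:790]=b;M[300:,:400]=w;cv2.imwrite("pics/m6.png",M)
E
```

```text
t 9.48 pos [0.4571 0.0358 0.0458] q [-0.05  0.53  1.93 -0.01  0.67  0.12] f [-6.4 -1.6 26.6] gap 0.0456
yaxis [ 0.988 -0.152  0.009] shift [ -0.9  -3.6 -13. ] turn [ 0.1  0.5 -0.5]
```

View pics/m6.png

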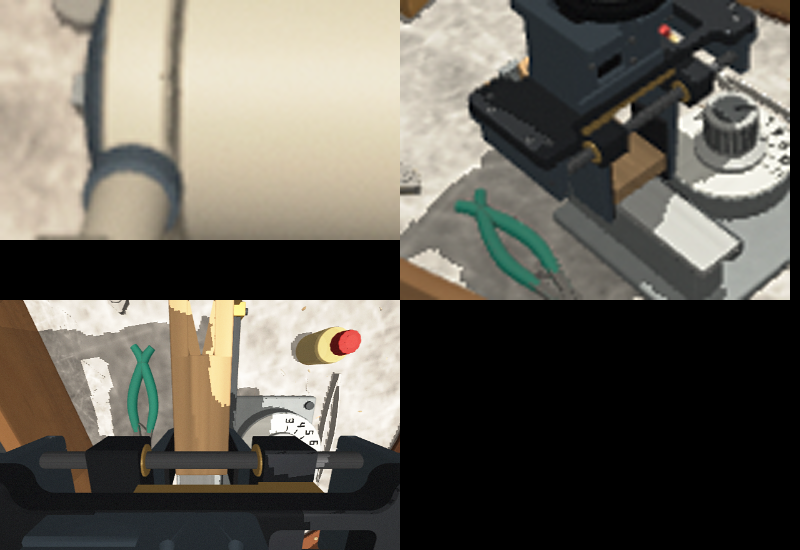

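The slide so far is 40.8 mm, and the wrist view shows the board flat in the grip with the notch apex visible. There are 13 mm left, plus a small sideways correction.

{"op": "play_rows", "data": {"rows": [[0, -1.5, -4.5, 0, 0, -0.5], [0.3, -1.5, -4.5, 0, 0, 0], [0.3, -0.5, -3.5, 0, 0, 0], [0.3, 0, 0, 0, 0, 0], [0.3, 0, 0, 0, 0, 0]]}}

```text
time: 10.05
tool_pos: [0.4573, 0.0494, 0.0458]
ee_rot: [-0.464, -0.535, -0.457, 0.538]
ft_force: [-4.1, -11.4, 19.6]
finger_gap: 0.0461
```

```bash
python3 - <<'E'
from h import *
import pickle
plan([.4473+.0082,-.004+.0532,.0466],-8.8)
p=r.camera_params("wrist");im=r.grab_frame("wrist");pickle.dump((p,im),open("w7.pkl","wb"))
q,i5=pickle.load(open("w5.pkl","rb"))
cv2.imwrite("pics/m7.png",np.hstack([cv2.resize(i5[0:260,220:420],None,fx=2,fy=2),cv2.resize(im[0:260,220:420],None,fx=2,fy=2)]))
E
```

```text
t 10.05 pos [0.4573 0.0494 0.0458] q [-0.01  0.53  1.92 -0.02  0.68  0.15] f [ -4.1 -11.4  19.6] gap 0.0461
yaxis [ 0.988 -0.151  0.004] shift [-0.8 -1.7  0.5] turn [ 0.1  0.5 -0.2]
```

View pics/m7.png

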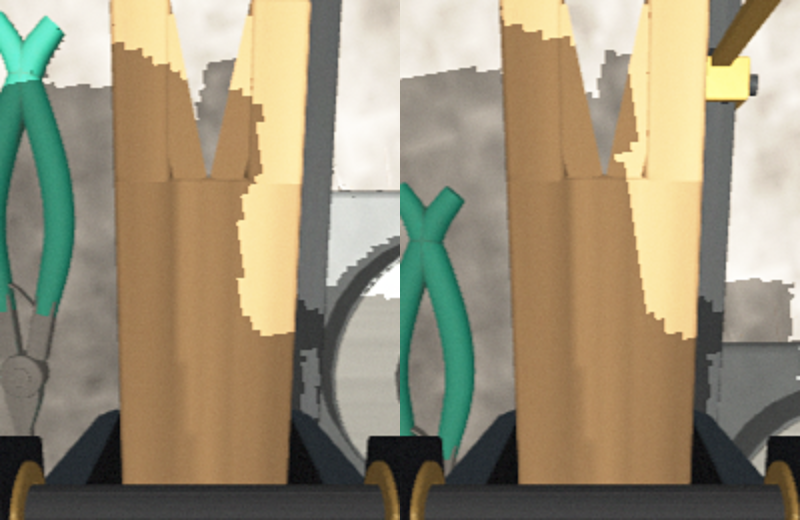

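```bash
python3 - <<'E'
from h import *
import pickle
O=np.array([.4585,.08,0]);a=np.radians(-8.8);e=np.array([np.cos(a),np.sin(a),0]);u=np.array([-np.sin(a),np.cos(a),0])
for f,cs in(("w5",[(324,88.5)]),("w7",[(321.5,87.5),(279,241),(365.5,241),(274.5,90),(371,91)])):
    p,im=pickle.load(open(f+".pkl","rb"))
    for c in cs:
        P=onz(p,*c,.074);print(f,((P-O)@e*1e3).round(1),((P-O)@u*1e3).round(1))
p,im=pickle.load(open("w7.pkl","rb"))
q,i1=pickle.load(open("w1.pkl","rb"))
# pointer slider rear edge & front edge at number 6 in w1 crop (x 62..102 of c) vs now
for z in(.024,.03,.036):
    A=onz(q,400+64/4,160+85/4,z);B=onz(p,220+(728-400)/2,50,z)
    print(z,(A-O)@u*1e3,(B-O)@u*1e3)
E
```

```text
w5 1.4 -1.9
w7 2.3 52.3
w7 -19.9 -23.8
w7 25.5 -23.8
w7 -19.3 51.2
w7 25.0 50.8
0.024 49.543602836702824 78.11844788511993
0.03 47.68889735970488 76.9175518043433
0.036 45.83419188270692 75.71665572356667
```

{"op": "play_rows", "data": {"rows": [[0, 0, 1.2, 0, 0, 0], [0.4, 0, 0, 0, 0, 0], [0.4, 0, 0, 0, 0, 0], [0.4, 0, 0, 0, 0, 0]]}}

```text
time: 10.43
tool_pos: [0.4574, 0.0487, 0.0458]
ee_rot: [-0.465, -0.535, -0.457, 0.538]
ft_force: [-4.3, -6.8, 21.9]
finger_gap: 0.0456
```

```bash
python3 - <<'E'
from h import *
import pickle
plan([.4473+.0082,-.004+.0532,.0466],-8.8)
p=r.camera_params("wrist");im=r.grab_frame("wrist");pickle.dump((p,im),open("w8.pkl","wb"))
s=r.grab_frame("scene")
print(r.read_state()['ft_force'])
cv2.imwrite("pics/m8.png",np.hstack([cv2.resize(im[0:260,220:420],None,fx=2,fy=2),cv2.resize(s[170:300,265:365],(400,520),interpolation=cv2.INTER_CUBIC)]))
E
```

```text
t 10.43 pos [0.4574 0.0487 0.0458] q [-0.02  0.53  1.92 -0.02  0.68  0.15] f [-4.3 -6.8 21.9] gap 0.0456
yaxis [ 0.989 -0.15   0.006] shift [-0.8 -1.9 -0.3] turn [ 0.2  0.6 -0.4]
[-4.4928201  -7.5241545  21.86264205]
```

View pics/m8.png

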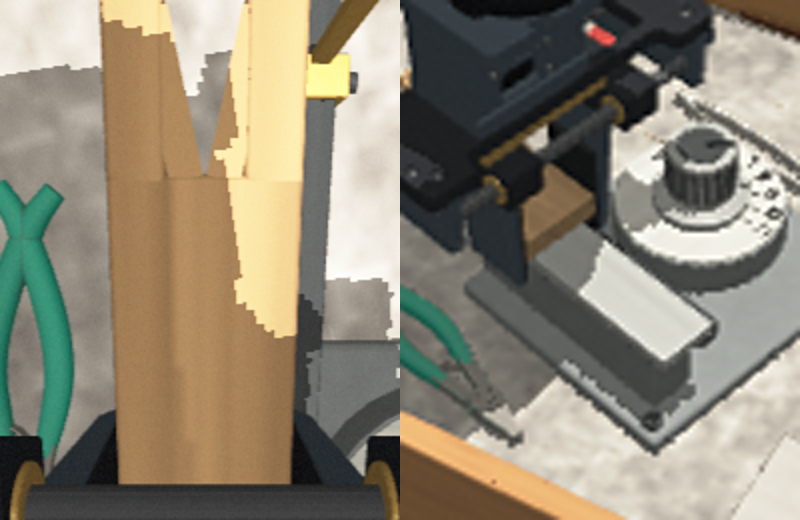

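{"op": "play_rows", "data": {"rows": [[0.4, 0, 0, 0, 0, 0], [0.4, 0, 0, 0, 0, 0], [0.4, 0, 0, 0, 0, 0]]}}

```text
time: 10.78
tool_pos: [0.4574, 0.0487, 0.0458]
ee_rot: [-0.466, -0.535, -0.456, 0.537]
ft_force: [-3.9, -8.2, 22.3]
finger_gap: 0.0463
```

```bash
python3 -c "
from h import *
s=r.read_state();print(s['ft_force'],s['tool_pos'],s['finger_gap']);r.sign_off()"
```

```text
[-3.8766533  -8.17172904 22.33414693] [0.45741065 0.0486565  0.04577621] 0.0462621959877872
the job is handed in; nothing more can be done
```

I turned the sleeve from 6 to 9 and let go. I then slid the board about 54 mm out and handed the job in at 10.8 s with the gripper still holding its tail down.

- **Sleeve:** after release, two wrist views showed the black line at 9. Later views did not show the dial well enough to re-read it.
- **Board front:** I could not see it directly next to the pointer at the end. My estimates put it 90 to 92 mm out from the deck edge, against 90 mm wanted, so I pulled it back about 0.7 mm to finish. The higher figure came from the notch, the lower from the starting position plus the slide.
- **Sideways and level:** before that small pull-back, both ends were about 2.5 mm off the deck's middle. The board looked flat in the last pictures, but I did not measure its tilt or tail height.
- **Grip:** the last reading was 22 N of downward push, with the fingers 46 mm apart on the board.
- **Other things:** I touched nothing else on purpose, and saw nothing out of place. I did not measure the steel block, spool or bottle at the end.

- **Along the way:** closing the grip lifted the board slightly, and lowering it again briefly reached 43 N at the wrist. The arm also drifted 10 mm sideways while coming down to the tail, which I corrected before gripping.

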